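Shut a clip-top canister and snap its wire clasp

TASK

Close up the green clip-top canister that stands open, using only your fingertips: push its lid down until it is fully shut, then flip the wire clasp at its front down past its centre so that it snaps home against the side. Leave the canister standing where it is, do not lift it, and do not disturb the other things.

Things in the scene. Friction and masses are not known exactly. Their poses are not given: they have to be found in the camera images.
- canister: the open canister: round, glazed dark green, white wire fittings, 112 mm across, 120 mm high with its lid shut (127 mm front to back with the shut clasp), about 1 kg, loose on the worktop (it slides or tips if pushed hard, about 4 N or more level). Origin: centre of its underside; z up, -x is its front, where the clasp is; the lid hinges at the back (+x)
- canister_lid (a joint): lid angle in rad: 0 fully shut, grows as the free front edge swings up and back, to 1.83; it starts half open. The hinge is stiff enough for the lid to stay where it is left, and needs only about 1 N at the free edge to move. The lid is a disc of 106 mm diameter, 26 mm thick, its underside level with the hinge axis
- lid_hinge (a point): the lid's hinge axis (along the canister's y), at the back of the canister, 94 mm above its base and 57 mm behind its axis; fixed to the canister
- lid_edge (a point): point on the lid's top (outer) face, 8 mm in from the free front edge; moves with the lid, 99 mm forward of the hinge and 26 mm over it when shut. Its frame turns with the lid: z out of the top face, x towards the hinge
- canister_clasp (a joint): clasp angle in rad: 0 snapped shut, hanging flat down the front; 1.66 fully open, standing straight out to the front and a little upward, where it starts. Over-centre: below 1.1 it springs shut by itself, above 1.1 it springs back open; the push needed near its end is 1.5 to 3 N
- clasp_pivot (a point): the clasp's pivot axis (along the canister's y), on the front of the neck, 77 mm above the canister's base and 49 mm in front of its axis; fixed to the canister
- clasp_end (a point): point on the clasp's outer face (the upper face when open), on its midline, 8 mm from the free end and 38 mm from the pivot (when shut: 12 mm in front of it and 36 mm below it); moves with the clasp. The clasp is a white wire loop lever, to be treated as a plate 24 mm wide, 45 mm long and 4 mm thick. Its frame turns with the clasp: -x out of the outer face, -z towards the free end
- sibling: a taller canister of the same kind, 194 mm high, 117 mm across, already shut, loose; to be left alone. Origin: centre of its underside
- mug: white dotted mug, 90 mm across, 93 mm high, loose; to be left alone. Origin: under its centre
- teaspoon: teaspoon, 132 mm long, lying on the worktop, loose; to be left alone. Origin: under its centre
- garlic: garlic bulb, 55 mm across, loose; to be left alone. Origin: under its centre
Mind the look-alikes: they are no part of the job. Leave any blue or purple look-alike of the canister alone.

How it is judged:
By the outcome, as a careful person would: the job done as asked, in the order asked, and still so for the second after the job is handed in, with the robot touching nothing.
It also fails if it takes over 38 s, if anything falls off the work surface, if the arm or the gripper's body presses on something with over 40 N, if the wrist force passes 120 N, or if a joint passes its speed limit or range.

ROBOT

A 6-joint arm with a two-finger parallel gripper is mounted at the origin on a cart in front of the work surface, level with it; the furniture and walls round the work are solid. World frame = base frame: x ahead of the robot, y to its left, z up, the work surface at z = 0. Lengths are in m, angles in rad, forces in N, time in s.
With the tool pointing down it reaches from about 0.35 to 0.725 m from the base axis. Payload 4.3 kg.
Tool frame: the origin (TCP) lies between the finger pads; the fingertips stand 14 mm ahead of it and the grasp point (between the pads) lies 5 mm behind it; z points along the fingers, y is the line along which they close (so a half turn about z gives the same grasp; the last joint's range is limited). The gripper opens to 85 mm and grips with 20 to 120 N. Pads are 22 mm wide; open, the fingers measure 114 mm over their backs; the gripper's body (76 mm by 85 mm) begins 54 mm behind the grasp point. The pads swing forward as they close: fully open they stand 13 mm farther back than shut.
Start: joints at [1.167, 0.377, 0.081, 1.274, 0, 1.46], TCP at [0.167, 0.55, 0.245] pointing down, gripper open.
Joint ranges: [-2.72, 2.72], [-0.84, 1.66], [-1.02, 1.22], [-1.77, 2.12], [-1.37, 1.28], [-3.14, 3.14]. Speed limits (rad/s): [2.57, 2.57, 3.14, 3.14, 3.14, 3.14].

INTERFACE

Orientations are given as [roll, pitch, yaw] about the fixed x, y, z axes, in that order (R = Rz(yaw) Ry(pitch) Rx(roll)).
In Python, from rig import bot, snapshot, get_calibration gives the robot as it stands. The module is installed in compiled form; this text tells all that it offers.
- The arm moves only by the tool servo_tool, never from a script. Its argument "commands" is text: rows parted by semicolons, each of 7 numbers parted by spaces: the shift along the tool's x, y, z in units of 1 m (1.0 is 1 m), then the turn, a rotation vector about the tool's x, y, z in units of 360 degrees (1.0 is 360 degrees), then the closure, from 0 (fully open) to 1 (shut). In form: tx ty tz ax ay az claw; .... A call has exactly 10 rows; each row is the pose to reach, as a shift and turn from the pose commanded when the call began, along the tool's axes at that moment, turning the shorter way round; what a row does not reach only later rows make up. A row lasts 1/8 s, in which the tool goes at most 62.5 mm and 10.7 degrees, less where a joint would pass 70% of its speed; a pose out of reach is approached as far as the arm can. A call with a number of a shift or a turn outside -1 to 1 is refused whole. A call with a gripper value outside its range is refused whole. The fingers move at their own pace and stop on an object; the grip force is fixed at half the most. Time passes only in rows, so rows that repeat a pose let the fingers close, or fill a call up. It gives the time, the measured TCP pose, the force, the opening and the grip force at its end, in the units of the state.
- bot.get_obs(): the state, without advancing time (a new reading comes with each control period).
- snapshot(name): name is "scene" or "top" or "wrist"; returns (picture, depth): 384x512x3 uint8, red, green, blue; 384x512 float32, m along the optical axis (not along the pixel's ray), 0 where there is no reading.
- get_calibration(name): a dict with "fx", "fy", "cx", "cy" (pixels), "rvec" (rotation vector, rad) and "tvec" (3), from world to camera coordinates, as OpenCV has them. Camera axes: x right, y down, z forward; pixel columns grow to the right and rows downward; lengths in m; the calibration is good to about 2 mm. A picture is of the moment at which its call begins: read the wrist's pose just before it. get_calibration takes no time and is no camera call; for the wrist camera it gives the pose at the moment of the call.
- bot.close_job(): hands the job in; it is judged then, once.
The state is a dict: "clock": time; "joints": joint angles; "joint_velocities": joint speeds; "joint_torque": joint torques, N m; "tool_pos": TCP position; "eef_rot": TCP orientation; "contact_force": force on the tool from outside, world axes, zero at the start; "moment": the same for the moment, N m; "finger_gap": opening from 0.0 (shut) to 1.0 (fully open); "grasp_force": force on a finger pad.
Only numpy, scipy, OpenCV 4.12 (cv2) and the standard library are available. Lean on these libraries where they do the work, as an engineer would, in place of code of your own. Each camera call takes 0.05 s, during which the arm holds its last target. There are 200 camera calls.

## Working session

There is one attempt and no reset: what is moved stays moved. The work goes in short steps, Python scripts to look and compute and a tool call to move; the robot and the scene stay as the last step left them, time stands still between calls to the robot, and variables do not carry over. Pictures are saved under pics/ and viewed, at most 10 in all, crops included, and the job is handed in when it is done.

Besides the shell and the picture viewer there is one more tool, called as name(argument=value, ...) on one line, values as JSON. servo_tool: Moves the arm, as the interface text tells. Shifts and turns lie within -1 to 1; 1 stands for 1 m of shift or 360 degrees of turn. Its arguments: {"type":"object","properties":{"commands":{"type":"string"}},"required":["commands"]}

```bash
mkdir -p pics
cat > h.py <<'E'
import numpy as np, cv2
from rig import bot, snapshot, get_calibration
def cloud(d,c):
    R=cv2.Rodrigues(np.array(c["rvec"],float))[0]; t=np.array(c["tvec"],float).ravel()
    v,u=np.mgrid[:d.shape[0],:d.shape[1]]
    P=np.stack([(u-c["cx"])/c["fx"]*d,(v-c["cy"])/c["fy"]*d,d],-1)
    W=(P-t)@R; W[d==0]=np.nan
    return W
E
python3 - <<'E'
from h import *
print(bot.get_obs())
ims=[]
for n in ("scene","top"):
    p,d=snapshot(n); c=get_calibration(n); np.savez(n+".npz",p=p,d=d,W=cloud(d,c))
    cv2.imwrite(f"pics/{n}.png",p[...,::-1])
    print(n,c)
E
```

```text
{'clock': 0.0, 'joints': array([1.16670037e+00, 3.78070971e-01, 7.96664239e-02, 1.27442116e+00,
       1.88203450e-05, 1.46048143e+00]), 'joint_velocities': array([-0.00054051, -0.00038103, -0.0012947 , -0.00167191, -0.00253235,
        0.00033404]), 'joint_torque': array([-2.72052894e-04, -4.63604665e+01,  2.69875932e+01,  2.09259382e-02,
       -3.59567412e-04,  1.75805440e-06]), 'tool_pos': array([0.16625736, 0.54979414, 0.24437204]), 'eef_rot': array([-3.13957768e+00, -2.42123240e-04,  2.84781133e+00]), 'contact_force': array([ 0.65253007, -0.27143443,  0.29953212]), 'moment': array([-0.01611176, -0.00662011, -0.0265618 ]), 'grasp_force': 0.0, 'finger_gap': 1.00197157996741}
scene {'fx': 472.97717679966496, 'fy': 472.97717679966496, 'cx': 253.97258896805468, 'cy': 189.17333541837147, 'rvec': array([ 1.89204749, -0.82365951,  0.54826845]), 'tvec': array([-0.30583601,  0.27513572,  1.18489701])}
top {'fx': 374.774873310753, 'fy': 374.774873310753, 'cx': 255.4609353052986, 'cy': 196.90439486754286, 'rvec': array([ 2.11178127, -2.10340055,  0.15974392]), 'tvec': array([0.04444275, 0.52161551, 1.01149588])}
```

View pics/scene.png

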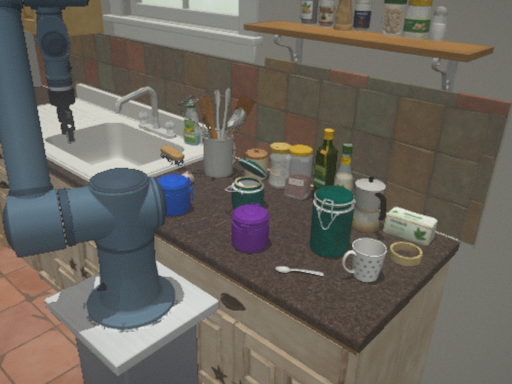

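View pics/top.png

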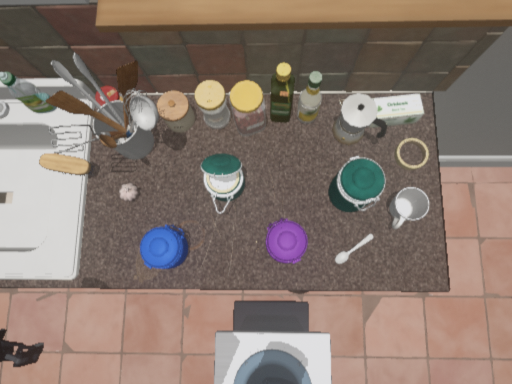

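The scene view shows the open green canister at about (248,185). In the top view it is at (222,180), with its clasp at (221,205) facing the robot and its lid leaning back at (222,163). Next I'll measure it.

Run:
```python
from h import *
T=np.load("top.npz");S=np.load("scene.npz")
a=cv2.resize(T["p"][140:225,180:265],None,fx=6,fy=6,interpolation=2)
b=cv2.resize(S["p"][150:220,215:280],None,fx=4,fy=4,interpolation=2)
o=np.zeros((510,780,3),np.uint8);o[:a.shape[0],:510]=a;o[:b.shape[0],515:515+b.shape[1]]=b
cv2.imwrite("pics/c.png",o[...,::-1])
for n,D,(r0,r1,c0,c1) in(("top",T,(145,216,198,248)),("scene",S,(155,212,224,272))):
    W=D["W"][r0:r1,c0:c1];p=D["p"][r0:r1,c0:c1].astype(int)
    for i in range(0,r1-r0,3):
        for j in range(0,c1-c0,6):
            w=W[i,j]
            if w[2]>.03: print(n[0],r0+i,c0+j,(w*1000).round().astype(int),p[i,j])
```

```text
t 154 216 [625 151 125] [61 80 73]
t 154 222 [626 135 122] [56 83 76]
t 154 228 [627 119 118] [72 85 78]
t 157 210 [612 165 140] [51 88 80]
t 157 216 [610 148 145] [49 84 77]
t 157 222 [610 132 147] [50 86 78]
t 157 228 [611 116 142] [48 83 75]
t 157 234 [615 102 129] [52 82 75]
t 160 204 [603 180 144] [55 90 81]
t 160 210 [602 163 147] [51 97 87]
t 160 216 [599 146 156] [51 94 86]
t 160 222 [600 131 153] [50 89 83]
t 160 228 [600 115 151] [51 92 83]
t 160 234 [603 100 142] [53 97 87]
t 163 204 [592 178 154] [ 54 104  94]
t 163 210 [590 161 158] [52 98 88]
t 163 216 [590 145 161] [ 55 105  96]
t 163 222 [589 129 163] [ 54 100  92]
t 163 228 [591 115 155] [51 94 86]
t 163 234 [592  99 153] [ 53 100  90]
t 163 240 [597  85 134] [81 93 88]
t 166 204 [582 177 158] [ 54 107  97]
t 166 210 [580 160 166] [ 55 110  99]
t 166 216 [580 144 165] [ 54 100  91]
t 166 222 [580 129 167] [51 94 85]
t 166 228 [580 113 165] [51 94 85]
t 166 234 [582  99 159] [ 55 101  92]
t 166 240 [587  84 141] [ 99 117 113]
t 169 204 [574 176 160] [ 61 108  99]
t 169 210 [571 159 171] [ 55 117 106]
t 169 216 [570 14
[... 5081 characters left out ...]
 [36 67 63]
s 197 254 [552  88  58] [40 66 60]
s 197 260 [572  79  54] [37 62 55]
s 200 236 [513 134  44] [35 65 62]
s 200 242 [516 110  52] [37 62 59]
s 200 248 [533  98  50] [39 66 61]
s 200 254 [552  88  47] [36 63 59]
s 200 260 [577  82  40] [41 61 60]
s 203 236 [514 136  32] [38 65 63]
s 203 242 [519 112  39] [41 71 66]
s 203 248 [536 100  37] [42 66 70]
s 203 254 [551  87  36] [58 63 87]
s 206 242 [395  -4 116] [118  60 152]
s 206 248 [403 -21 120] [115  59 148]
s 206 254 [424 -26 114] [117  57 149]
s 209 236 [375   1 112] [115  56 147]
s 209 242 [381 -17 117] [109  56 141]
s 209 248 [385 -38 123] [123  60 159]
s 209 254 [400 -47 121] [124  63 160]
s 209 260 [422 -51 114] [124  61 157]
```

View pics/c.png

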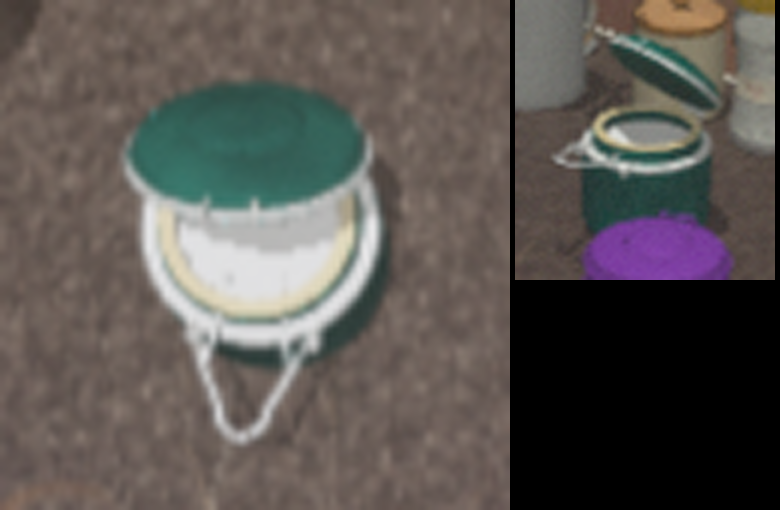

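The crop shows the wire clasp running from pivots at crop (205,340) and (300,340) to its tip at (242,440), which is top pixel (220,213). The lid stands about half open, leaning back. Now I'll fit the canister's axis, heading and lid plane.

Run:
```python
from h import *
from scipy.optimize import least_squares
T=np.load("top.npz");S=np.load("scene.npz")
W=S["W"][185:212,224:276].reshape(-1,3);p=S["p"][185:212,224:276].reshape(-1,3).astype(int)
m=(W[:,2]>.025)&(W[:,2]<.068)&(W[:,0]>.49)&(p.max(1)<90);B=W[m]
f=lambda q:np.hypot(B[:,0]-q[0],B[:,1]-q[1])-q[2]
for r in(None,.056):
    g=f if r is None else (lambda q:np.hypot(B[:,0]-q[0],B[:,1]-q[1])-r)
    s=least_squares(g,[.57,.135,.056][:3 if r is None else 2],loss="soft_l1",f_scale=.002);print("body",len(B),s.x)
# top rim, white/cream z 70-100 : extents
W=T["W"];p=T["p"].astype(int)
R=W[145:216,190:252];P=p[145:216,190:252]
m=(P.min(-1)>120)&(R[...,2]>.065)&(R[...,2]<.1)
print("white extents",np.nanmin(R[m],0),np.nanmax(R[m],0))
for y in (.075,.10): pass
c=m&(R[...,0]<.512); print("clasp pts\n",R[c].round(3))
# lid face
m=(P[...,1]-P[...,0]>18)&(R[...,2]>.11); L=R[m]
for _ in range(4):
    c0=np.median(L,0);u,s,v=np.linalg.svd(L-L.mean(0),full_matrices=False);n=v[2]*np.sign(v[2][2]);d=(L-L.mean(0))@n;L=L[abs(d)<2.5*d.std()]
print("lid",len(L),L.mean(0),n,d.std(),"angle",np.arccos(n[2]),"yaw of n",np.degrees(np.arctan2(n[1],n[0])))
print(L.min(0),L.max(0))
```

```text
body 319 [0.57030782 0.13828713 0.05583251]
body 319 [0.5704549  0.13843185]
white extents [0.47142621 0.0814335  0.06523914] [0.59465065 0.19038394 0.09640677]
clasp pts
 [[0.512 0.162 0.085]
 [0.511 0.159 0.088]
 [0.511 0.123 0.087]
 [0.509 0.162 0.084]
 [0.507 0.158 0.093]
 [0.508 0.12  0.089]
 [0.509 0.118 0.086]
 [0.504 0.16  0.094]
 [0.505 0.12  0.091]
 [0.505 0.117 0.089]
 [0.503 0.161 0.087]
 [0.502 0.158 0.091]
 [0.502 0.12  0.092]
 [0.499 0.158 0.091]
 [0.5   0.123 0.089]
 [0.5   0.12  0.089]
 [0.496 0.157 0.094]
 [0.497 0.123 0.089]
 [0.494 0.155 0.089]
 [0.494 0.125 0.088]
 [0.491 0.155 0.09 ]
 [0.492 0.128 0.088]
 [0.491 0.125 0.092]
 [0.488 0.155 0.091]
 [0.489 0.152 0.09 ]
 [0.489 0.128 0.089]
 [0.486 0.152 0.091]
 [0.486 0.13  0.09 ]
 [0.486 0.128 0.089]
 [0.483 0.152 0.092]
 [0.483 0.13  0.092]
 [0.48  0.151 0.094]
 [0.48  0.13  0.092]
 [0.478 0.152 0.09 ]
 [0.478 0.149 0.09 ]
 [0.478 0.133 0.089]
 [0.475 0.149 0.092]
 [0.474 0.146 0.096]
 [0.475 0.135 0.092]
 [0.474 0.132 0.094]
 [0.472 0.146 0.091]
 [0.472 0.143 0.093]
 [0.471 0.14  0.095]
 [0.472 0.138 0.094]]
lid 640 [0.58765969 0.13354154 0.1571148 ] [ 0.59786964 -0.04442338  0.80036145] 0.0036764752697565598 angle 0.6428984448224785 yaw of n -4.2494269075308
[0.55657522 0.08657632 0.12005134] [0.62629591 0.18407244 0.18035106]
```

```bash
cat >> h.py <<'E'
from scipy.spatial.transform import Rotation as Ro
def rel(xyz,rpy=(np.pi,0,np.pi-.05)):
    o=bot.get_obs();R=Ro.from_euler("xyz",o["eef_rot"])
    return (R.inv().apply(np.array(xyz)-o["tool_pos"])).round(4),((R.inv()*Ro.from_euler("xyz",rpy)).as_rotvec()/2/np.pi).round(4)
E
python3 - <<'E'
from h import *
print(rel((.58,.137,.215)))
E
```

```text
(array([-0.5156, -0.2753,  0.0298]), array([-0.0003, -0.0001, -0.0388]))
```

servo_tool(commands="-0.03 -0.016 0 0 0 -0.004 1; -0.08 -0.043 0 0 0 -0.008 1; -0.13 -0.07 0 0 0 -0.012 1; -0.18 -0.097 0 0 0 -0.016 1; -0.23 -0.124 0 0 0 -0.02 1; -0.28 -0.15 0 0 0 -0.024 1; -0.33 -0.177 0 0 0 -0.028 1; -0.38 -0.204 0 0 0 -0.032 1; -0.43 -0.23 0 0 0 -0.036 1; -0.46 -0.246 0 0 0 -0.039 1")

```text
clock: 1.35
tool_pos: [0.5369, 0.1795, 0.2447]
eef_rot: [-3.141, -0.001, 3.091]
contact_force: [-0.2, 0.4, 0.1]
finger_gap: -0.004
grasp_force: 0.0
```

Run:
```python
from h import *
print(rel((.58,.137,.200)))
```

```text
(array([-0.0452, -0.0403,  0.0447]), array([-0.0001, -0.0001, -0.0001]))
```

servo_tool(commands="-0.01 -0.008 0.005 0 0 0 1; -0.02 -0.017 0.01 0 0 0 1; -0.03 -0.026 0.015 0 0 0 1; -0.04 -0.034 0.02 0 0 0 1; -0.045 -0.04 0.03 0 0 0 1; -0.045 -0.04 0.036 0 0 0 1; -0.045 -0.04 0.042 0 0 0 1; -0.045 -0.04 0.045 0 0 0 1; -0.045 -0.04 0.045 0 0 0 1; -0.045 -0.04 0.045 0 0 0 1")

```text
clock: 2.6
tool_pos: [0.5787, 0.1397, 0.2006]
eef_rot: [3.141, 0.001, 3.093]
contact_force: [0.3, 0.1, -0.2]
finger_gap: -0.0
grasp_force: 0.0
```

Run:
```python
from h import *
print(bot.get_obs()["contact_force"])
H=np.array([.627,.135,.094])
for th in (.65,.55,.45,.35,.25,.15,.08,0,-.05):
    c,s=np.cos(th),np.sin(th); S=.092
    dx=-S*c+.026*s; z=S*s+.026*c
    # contact corner -> tip centre 11 mm behind
    dx+=.011
    print(th,rel((H[0]+.9986*dx,H[1]-.05*dx,H[2]+z+.014))[0])
p,d=snapshot("scene");cv2.imwrite("pics/s2.png",cv2.resize(p[120:230,190:320],None,fx=5,fy=5)[...,::-1])
```

```text
[ 0.25622746  0.07939886 -0.19664702]
0.65 [-0.002  -0.0023  0.0163]
0.55 [ 0.0053 -0.0023  0.0224]
0.45 [ 0.012  -0.0023  0.0292]
0.35 [ 0.018  -0.0023  0.0367]
0.25 [ 0.0232 -0.0023  0.0447]
0.15 [ 0.0276 -0.0023  0.0532]
0.08 [ 0.0301 -0.0023  0.0594]
0 [ 0.0325 -0.0023  0.0666]
-0.05 [ 0.0337 -0.0023  0.0712]
```

View pics/s2.png

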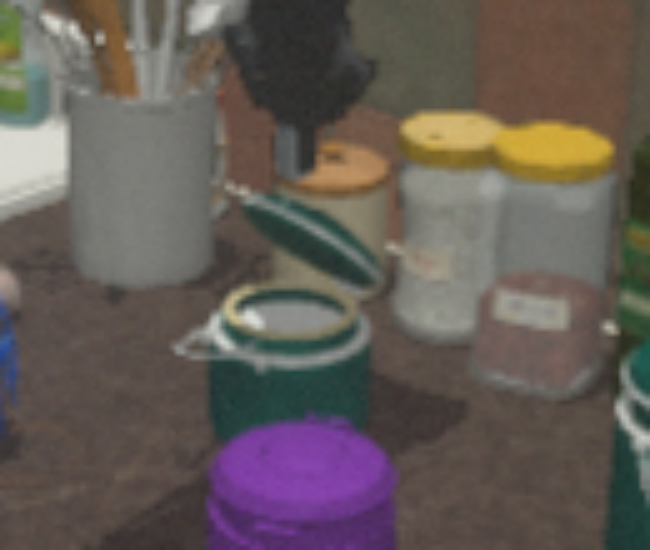

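The fingertip at crop (295,175) hangs just over the lid's outer face. I'll push along the lid's arc.

servo_tool(commands="-0.002 -0.002 0.008 0 0 0 1; -0.002 -0.002 0.013 0 0 0 1; -0.002 -0.002 0.016 0 0 0 1; 0.002 -0.002 0.0195 0 0 0 1; 0.005 -0.002 0.0225 0 0 0 1; 0.009 -0.002 0.026 0 0 0 1; 0.012 -0.002 0.029 0 0 0 1; 0.015 -0.002 0.033 0 0 0 1; 0.018 -0.002 0.037 0 0 0 1; 0.018 -0.002 0.037 0 0 0 1")

```text
clock: 3.9
tool_pos: [0.5598, 0.1385, 0.1627]
eef_rot: [3.142, -0.001, 3.093]
contact_force: [-0.7, -0.0, -0.3]
finger_gap: 0.001
grasp_force: 0.0
```

```bash
cat > look.py <<'E'
from h import *
import sys
print(bot.get_obs()["contact_force"])
H=np.array([.627,.135,.094])
for th in (.25,.15,.08,0,-.05):
    c,s=np.cos(th),np.sin(th); S=.092
    dx=-S*c+.026*s+.011; z=S*s+.026*c
    print(th,rel((H[0]+.9986*dx,H[1]-.05*dx,H[2]+z+.014))[0])
p,d=snapshot("scene");cv2.imwrite("pics/%s.png"%sys.argv[1],cv2.resize(p[130:230,205:295],None,fx=5,fy=5)[...,::-1])
E
python3 look.py s3
```

```text
[-0.66276182 -0.04830141 -0.30533992]
0.25 [ 0.0044 -0.0001  0.0068]
0.15 [ 0.0088 -0.0001  0.0153]
0.08 [ 0.0113 -0.0001  0.0215]
0 [ 0.0137 -0.0001  0.0287]
-0.05 [ 0.0149 -0.0001  0.0334]
```

View pics/s3.png

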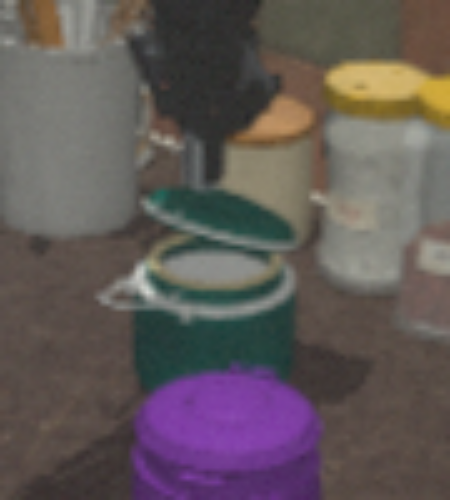

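The lid follows the fingertip at crop (205,185) and is now about 0.3 rad open. I'll carry on to shut.

servo_tool(commands="0.002 0 0.0035 0 0 0 1; 0.0045 0 0.007 0 0 0 1; 0.007 0 0.011 0 0 0 1; 0.009 0 0.015 0 0 0 1; 0.0105 0 0.019 0 0 0 1; 0.012 0 0.0225 0 0 0 1; 0.013 0 0.026 0 0 0 1; 0.0135 0 0.028 0 0 0 1; 0.0135 0 0.0285 0 0 0 1; 0.0135 0 0.0285 0 0 0 1")

```text
clock: 5.2
tool_pos: [0.5472, 0.1391, 0.1348]
eef_rot: [3.142, 0.0, 3.093]
contact_force: [-0.5, -0.3, 0.5]
finger_gap: -0.002
grasp_force: 0.0
```

Next I'll press slowly until the force shows that it's seated.

servo_tool(commands="0 0 0.0005 0 0 0 1; 0 0 0.001 0 0 0 1; 0 0 0.0015 0 0 0 1; 0 0 0.002 0 0 0 1; 0 0 0.0025 0 0 0 1; 0 0 0.003 0 0 0 1; 0 0 0.003 0 0 0 1; 0 0 0.003 0 0 0 1; 0 0 0.003 0 0 0 1; 0 0 0.003 0 0 0 1")

```text
clock: 6.45
tool_pos: [0.5471, 0.1392, 0.1339]
eef_rot: [3.141, 0.002, 3.093]
contact_force: [-5.1, -1.3, 13.6]
finger_gap: 0.002
grasp_force: 6.7
```

servo_tool(commands="0 0 0 0 0 0 1; 0 0 -0.005 0 0 0 1; 0 0 -0.015 0 0 0 1; 0 0 -0.03 0 0 0 1; 0 0 -0.04 0 0 0 1; 0.015 0 -0.05 0 0 0 1; 0.03 0 -0.05 0 0 0 1; 0.045 0 -0.05 0 0 0 1; 0.065 0 -0.05 0 0 0 1; 0.065 0 -0.05 0 0 0 1")

```text
clock: 7.7
tool_pos: [0.4801, 0.1424, 0.1821]
eef_rot: [-3.141, -0.001, 3.094]
contact_force: [0.3, -0.0, -0.1]
finger_gap: -0.001
grasp_force: 0.0
```

```bash
python3 look.py s4 | head -1
python3 - <<'E'
from h import *
from scipy.optimize import least_squares
p,d=snapshot("scene");W=cloud(d,get_calibration("scene"));p=p.astype(int)
B=W[185:212,224:276].reshape(-1,3);q=p[185:212,224:276].reshape(-1,3)
m=(B[:,2]>.025)&(B[:,2]<.068)&(B[:,0]>.49)&(q.max(1)<90);B=B[m]
print(least_squares(lambda q:np.hypot(B[:,0]-q[0],B[:,1]-q[1])-.056,[.57,.135],loss="soft_l1",f_scale=.002).x)
t,d=snapshot("top");Wt=cloud(d,get_calibration("top"))
R=Wt.reshape(-1,3);P=t.reshape(-1,3).astype(int)
m=(P.min(1)>120)&(R[:,2]>.065)&(R[:,2]<.1)&(R[:,0]>.45)&(R[:,0]<.512)&(abs(R[:,1]-.14)<.04)
print("clasp",m.sum(),R[m][:6].round(3),R[m][-6:].round(3))
m=(P[:,1]-P[:,0]>18)&(R[:,2]>.1)&(abs(R[:,0]-.575)<.055)&(abs(R[:,1]-.138)<.055);L=R[m]
A=np.c_[L[:,:2],np.ones(len(L))];print("lid",len(L),L.mean(0),np.linalg.lstsq(A,L[:,2],rcond=None)[0])
a=cv2.resize(t[130:230,170:280],None,fx=5,fy=5);cv2.imwrite("pics/t4.png",a[...,::-1])
# combine
s=cv2.imread("pics/s4.png");o=np.zeros((500,800,3),np.uint8);o[:400,:360]=cv2.resize(s,(360,400));o[:400,360:]=cv2.resize(a[...,::-1],(440,400));cv2.imwrite("pics/m4.png",o)
print(rel((.484,.142,.107)))
E
```

```text
[ 0.2886937  -0.04423339 -0.05576784]
[0.57048738 0.13794194]
clasp 13 [[0.483 0.13  0.092]
 [0.48  0.152 0.093]
 [0.48  0.13  0.091]
 [0.477 0.152 0.091]
 [0.477 0.149 0.093]
 [0.478 0.133 0.09 ]] [[0.474 0.146 0.094]
 [0.474 0.135 0.095]
 [0.474 0.132 0.094]
 [0.472 0.146 0.093]
 [0.472 0.143 0.094]
 [0.471 0.14  0.097]]
lid 664 [0.57559155 0.12126259 0.11421532] [-0.01761238  0.11848545  0.10998501]
(array([-0.0013, -0.0003,  0.0752]), array([0.    , 0.0002, 0.0002]))
```

View pics/m4.png

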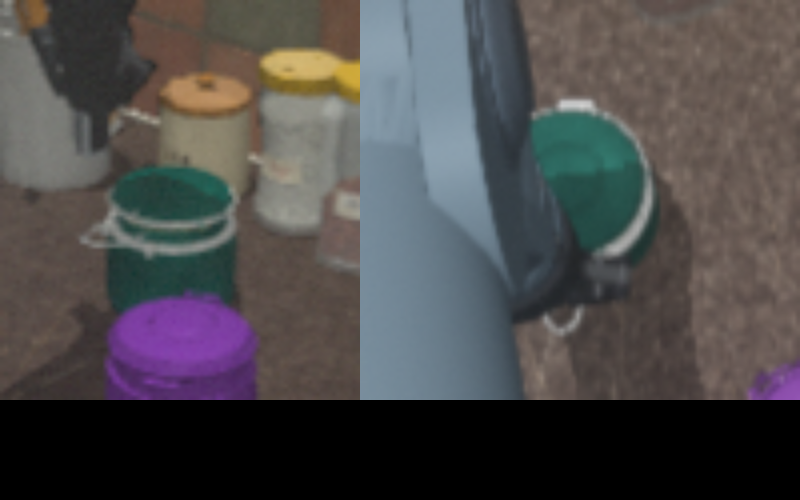

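The lid is shut in both views and the canister has not moved. The clasp still stands open, with its tip at crop (565,330). Now I'll press straight down on the clasp's end.

servo_tool(commands="0.002 0 0.02 0 0 0 1; 0.002 0 0.045 0 0 0 1; 0.002 0 0.062 0 0 0 1; 0.002 0 0.07 0 0 0 1; 0.002 0 0.075 0 0 0 1; 0.002 0 0.08 0 0 0 1; 0.002 0 0.085 0 0 0 1; 0.002 0 0.089 0 0 0 1; 0.002 0 0.093 0 0 0 1; 0.002 0 0.093 0 0 0 1")

```text
clock: 9.1
tool_pos: [0.4805, 0.1423, 0.0885]
eef_rot: [-3.141, 0.001, 3.093]
contact_force: [0.1, 0.0, 0.6]
finger_gap: 0.004
grasp_force: 0.0
```

servo_tool(commands="0.001 0 0.003 0 0 0 1; 0.001 0 0.006 0 0 0 1; 0.001 0 0.009 0 0 0 1; 0.001 0 0.012 0 0 0 1; 0.001 0 0.015 0 0 0 1; 0.001 0 0.017 0 0 0 1; 0.001 0 0.017 0 0 0 1; 0.001 0 0.017 0 0 0 1; 0.001 0 0.017 0 0 0 1; 0.001 0 0.017 0 0 0 1")

```text
clock: 10.35
tool_pos: [0.4792, 0.1425, 0.0719]
eef_rot: [3.141, 0.0, 3.093]
contact_force: [0.2, 0.0, 0.2]
finger_gap: 0.001
grasp_force: 0.0
```

```bash
python3 look.py s5|head -1
```

```text
[0.23975879 0.02850152 0.16802707]
```

View pics/s5.png

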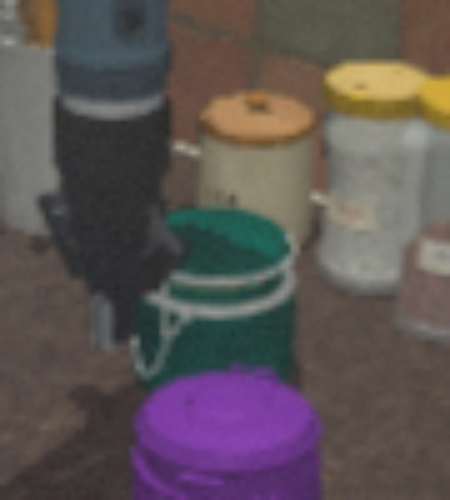

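The clasp now hangs flat against the front, from crop (175,315) to (145,370). I'll withdraw forward and up.

servo_tool(commands="0.008 0 0 0 0 0 1; 0.015 0 0 0 0 0 1; 0.015 0 -0.02 0 0 0 1; 0.015 0 -0.05 0 0 0 1; 0.015 0 -0.08 0 0 0 1; 0.015 0 -0.11 0 0 0 1; 0.03 0.03 -0.14 0 0 0 1; 0.05 0.07 -0.16 0 0 0 1; 0.07 0.11 -0.16 0 0 0 1; 0.07 0.12 -0.16 0 0 0 1")

```text
clock: 11.65
tool_pos: [0.4134, 0.2674, 0.2321]
eef_rot: [3.141, -0.0, 3.096]
contact_force: [0.3, -0.0, -0.3]
finger_gap: -0.0
grasp_force: 0.0
```

Run:
```python
from h import *
p,_=snapshot("scene");t,_=snapshot("top")
o=np.zeros((400,800,3),np.uint8);o[:,:360]=cv2.resize(p[130:230,205:295],(360,400));o[:,360:]=cv2.resize(t[130:230,170:280],(440,400))
cv2.imwrite("pics/f.png",o[...,::-1]);print(bot.get_obs()["tool_pos"])
```

```text
[0.41457956 0.2662135  0.23158193]
```

View pics/f.png

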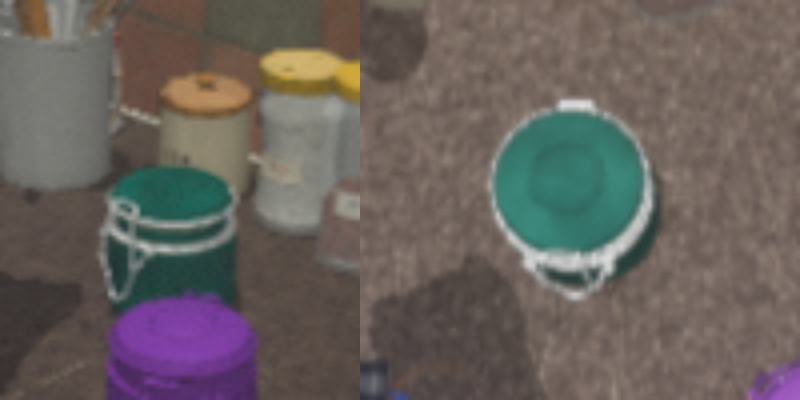

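Both views show the lid flat and shut and the clasp hanging down the front (left panel, around (120,250)), with the arm clear. I'll hand it in.

```bash
python3 -c "
from rig import bot
print(bot.close_job())"
```

```text
the job is handed in; nothing more can be done
None
```

The green canister's lid is fully shut and its clasp has snapped home down the front; the canister stayed where it was, nothing else was touched, and the job was handed in at about 12 s of the 38 s allowed.

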